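# Ease the last preserve jar into the display row

### The arm

A 7-joint arm with a two-finger parallel gripper is mounted at the origin on the work surface. World frame = base frame: x ahead of the robot, y to its left, z up, the work surface at z = 0. Lengths are in m, angles in rad, forces in N, time in s.
With the tool pointing down it reaches from about 0.35 to 0.9 m from the base axis. Payload 7.2 kg.
Tool frame: the origin (TCP) lies on the front face of the gripper's body, between the roots of the fingers; the fingertips stand 80 mm ahead of it and the grasp point (between the pads) lies 61 mm ahead of it (hold_point_z is the distance from the TCP to the grasp point, in m); z points along the fingers, y is the line along which they close (so a half turn about z gives the same grasp; the last joint's range is limited). The gripper opens to 88 mm and grips with 3 to 60 N. Pads are 20 mm wide; open, the fingers measure 115 mm over their backs; the gripper's body (75 mm by 178 mm) begins 61 mm behind the grasp point.
Start: joints at [-1.333, 0.411, -0.013, 1.596, 0.006, 1.134, -0.082], TCP at [0.188, 0.596, 0.303] pointing down, gripper open.
Joint ranges: [-2.95, 2.95], [-0.29, 1.99], [-1.47, 1.44], [0.14, 2.54], [-1.03, 4.17], [0.13, 1.85], [-2.86, 2.86]. Speed limits (rad/s): [2.39, 2.39, 3.01, 3.01, 3.14, 3.14, 3.14].

### API

Orientations are given as a unit quaternion [x, y, z, w].
In Python, from plant import * gives the robot as it stands.
- The arm moves only by the tool apply_moves, never from a script. Its argument "increments" is a list of rows, each an object with "offset": the shift along the tool's x, y, z in mm, a list of three; "spin": the turn about the tool's z in degrees; "claw": the opening in per cent of the stroke, from 0 (shut) to 100 (fully open). A call has 1 to 20 rows; each row shifts and turns the commanded pose from where the row before left it, along the tool's axes as they then stand; what a row does not reach is not made up. A row lasts 1/8 s, in which the tool goes at most 62.5 mm and 10.7 degrees, less where a joint would pass 70% of its speed; a pose out of reach is approached as far as the arm can. A call with a gripper value outside its range is refused whole. The fingers move at their own pace and stop on an object; "force" is the grip in N (left out, the last holds). Time passes only in rows, so rows that do not move let the fingers close. It gives the time, the measured TCP pose, the force, the opening and the grip force at its end, in the units of the state.
- get_obs(): the state, without advancing time (a new reading comes with each control period).
- grab_frame(name): name is "scene" or "top" or "wrist"; returns (picture, depth): 384x512x3 uint8, red, green, blue; 384x512 float32, m along the optical axis (not along the pixel's ray), 0 where there is no reading.
- camera_model(name): a dict with "K" (3x3 intrinsics, pixels), "distortion" ([k1, k2, p1, p2, k3] as OpenCV has them; the pictures are not rectified), "R" (3x3) and "t" (3): a world point X has camera coordinates R X + t; the wrist camera has in their place "mount" (4x4, takes a point from camera to tool coordinates, whose origin is the TCP and whose axes are the flange's). Camera axes: x right, y down, z forward; pixel columns grow to the right and rows downward; lengths in m; the calibration is good to about 2 mm. A picture is of the moment at which its call begins: read the wrist's pose just before it. camera_model takes no time and is no camera call.
- close_job(): hands the job in; it is judged then, once.
The state is a dict: "t": time; "q": joint angles; "dq": joint speeds; "joint_efforts": joint torques, N m; "eef_pos": TCP position; "tcp_rot": TCP orientation; "wrist_force": force on the tool from outside, world axes, zero at the start; "wrist_torque": the same for the moment, N m; "opening": finger opening in m; "grasp_force": force on a finger pad.
Only numpy, scipy, OpenCV 4.12 (cv2) and the standard library are available. Lean on these libraries where they do the work, as an engineer would, in place of code of your own. Each camera call takes 0.05 s, during which the arm holds its last target. There are 200 camera calls.

### The job

One loose jar on the counter is the same shape and size as the four in the black display rack: stand it upright on the rack's ledge in front of the gap in the middle of the row, then ease it straight back between its neighbours, nudging them apart, until it stands in line with them near the stop rail, and leave all five upright. The jars are thin glass and the gap is narrower than the jar, so work gently: set it down softly, press and slide slowly, never knock or squeeze jar against jar or rack, topple nothing, and leave the tall jar, the squat jar and the pot on the counter where they are.

Things in the scene. Friction and masses are not known exactly. Their poses are not given: they have to be found in the camera images.
- jar: The loose jar to put away, standing on the counter at one of four places: a preserve jar of thin glass: upright cylinder 58 mm in diameter and 95 mm tall with peach-coloured fill, a paper label and a brass screw lid (lid 55 mm across, the top 15 mm), about 0.3 kg. Origin at the centre of its underside, z up; its yaw means nothing. Glass against glass it stands 15 N, and 30 N against the rack.
- rack: Black display rack fixed to the counter. Origin at counter level under its middle; x points to the rack's back (away from the robot when not turned), y along the row, z up. Deck top 20 mm up, from x = -100 mm (open front edge, no lip) to the stop rail at x = +60 mm, which rises 30 mm above the deck, 10 mm thick. End cheeks, 60 mm above the deck, have inner faces at y = +157 and -157 mm.
- ledge (a point): Point on the deck in the rack's middle, at x = -45 mm in the rack's frame: the free ledge in front of the row (the row's fronts are at about x = 0). Turned like the rack.
- home (a point): Point on the deck in the rack's middle, at x = +29 mm in the rack's frame: where the underside of the loose jar belongs, on the row's line. Five jars take 290 of the 314 mm between the cheeks; jars slide on the deck under about 1 N each, and the middle jar may end a little to either side of this point.
- row_a: Row jar at the +y end of the rack, same as the loose jar: a preserve jar of thin glass: upright cylinder 58 mm in diameter and 95 mm tall with peach-coloured fill, a paper label and a brass screw lid (lid 55 mm across, the top 15 mm), about 0.3 kg. Origin at the centre of its underside, z up; its yaw means nothing. Touched by jar or gripper it stands 15 N.
- row_b: Row jar on the +y side of the gap, otherwise as row_a. Between row_b and row_c the clear gap is about 40 to 54 mm; the slack needed lies between the other jars and the cheeks.
- row_c: Row jar on the -y side of the gap, otherwise as row_a.
- row_d: Row jar at the -y end of the rack, otherwise as row_a.
- tall_jar: Bystander on the counter: taller, slimmer jar of the same make, 52 mm in diameter, 130 mm tall. Origin at the centre of its underside.
- squat_jar: Bystander on the counter: wider, lower jar of the same make, 72 mm in diameter, 62 mm tall. Origin at the centre of its underside.
- pot: Bystander on the counter: white open ceramic pot, 72 mm in diameter, 80 mm tall. Origin at the centre of its underside.

How it is judged:
By the outcome, as a careful person would: the job done as asked, in the order asked, and still so for the second after the job is handed in, with the robot touching nothing.
It also fails if it takes over 64 s, if anything falls off the work surface, if the arm or the gripper's body presses on something with over 40 N, if the wrist force passes 120 N, or if a joint passes its speed limit or range.

## Working session

There is one attempt and no reset: what is moved stays moved. The work goes in short steps, Python scripts to look and compute and a tool call to move; the robot and the scene stay as the last step left them, time stands still between calls to the robot, and variables do not carry over. Pictures are saved under pics/ and viewed, at most 10 in all, crops included, and the job is handed in when it is done.

Besides the shell and the picture viewer there is one more tool, called after "Request:" as name(argument=value, ...) on one line, values as JSON. apply_moves: Moves the arm, as the interface text tells. Its arguments: {"type":"object","properties":{"increments":{"type":"array"},"force":{"type":"number"}},"required":["increments"]}

```bash
mkdir -p pics
cat > h.py <<'E'
from plant import *
import numpy as np, cv2
from scipy.spatial.transform import Rotation as Ro
def cam(n,o=None):
    m=camera_model(n);K=np.array(m["K"]);D=np.array(m["distortion"],float)
    if "R" in m: R=np.array(m["R"]);t=np.array(m["t"])
    else:
        M=np.array(m["mount"]);T=np.eye(4);T[:3,:3]=Ro.from_quat(o["tcp_rot"]).as_matrix();T[:3,3]=o["eef_pos"]
        W=np.linalg.inv(T@M);R=W[:3,:3];t=W[:3,3]
    return K,D,R,t
def ray(n,px,z,o=None):
    K,D,R,t=cam(n,o);p=cv2.undistortPoints(np.array(px,float).reshape(-1,1,2),K,D)[:,0]
    d=np.c_[p,np.ones(len(p))]@R;c=-R.T@t
    return c+d*((z-c[2])/d[:,2])[:,None]
def cloud(n,dep,o=None):
    K,D,R,t=cam(n,o);h,w=dep.shape;u,v=np.meshgrid(np.arange(w),np.arange(h))
    p=cv2.undistortPoints(np.c_[u.ravel(),v.ravel()].astype(float).reshape(-1,1,2),K,D)[:,0]
    P=np.c_[p,np.ones(len(p))]*dep.reshape(-1,1)
    return ((P-t)@R).reshape(h,w,3)
E
python3 - <<'E'
from h import *
o=get_obs();print({k:np.round(v,3) for k,v in o.items()})
for n in("top","scene"):
    p,d=grab_frame(n);cv2.imwrite(f"pics/{n}0.png",cv2.resize(p[:,:,::-1],(800,600)));np.savez(f"{n}0.npz",p=p,d=d)
    K,D,R,t=cam(n);print(n,K.round(0).tolist(),(-R.T@t).round(3),R.round(2).tolist())
E
```

```text
{'t': np.float64(0.0), 'q': array([-1.333,  0.412, -0.013,  1.597,  0.006,  1.134, -0.082]), 'dq': array([ 0.   , -0.001,  0.001,  0.001,  0.001,  0.001, -0.001]), 'joint_efforts': array([ 0.0000e+00, -5.8795e+01,  6.4100e-01, -2.9106e+01, -5.4000e-02,
        1.8000e-02,  0.0000e+00]), 'eef_pos': array([0.188, 0.596, 0.302]), 'tcp_rot': array([ 0.152,  0.988, -0.001, -0.   ]), 'wrist_force': array([0.315, 0.287, 0.345]), 'wrist_torque': array([-0.007,  0.041, -0.015]), 'grasp_force': np.float64(0.0), 'opening': np.float64(0.088)}
top [[400.0, 0.0, 259.0], [0.0, 400.0, 197.0], [0.0, 0.0, 1.0]] [3.34e-01 1.00e-03 1.09e+00] [[0.01, -1.0, 0.03], [-0.98, -0.02, -0.18], [0.18, -0.02, -0.98]]
scene [[403.0, 0.0, 252.0], [0.0, 403.0, 181.0], [0.0, 0.0, 1.0]] [0.968 0.482 0.734] [[-0.74, 0.68, -0.0], [0.49, 0.53, -0.69], [-0.47, -0.51, -0.72]]
```

View pics/top0.png

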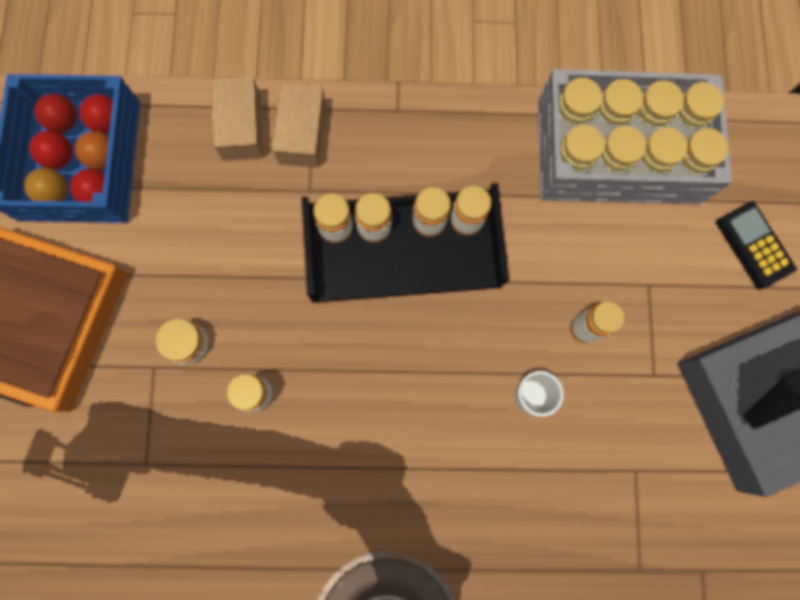

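View pics/scene0.png

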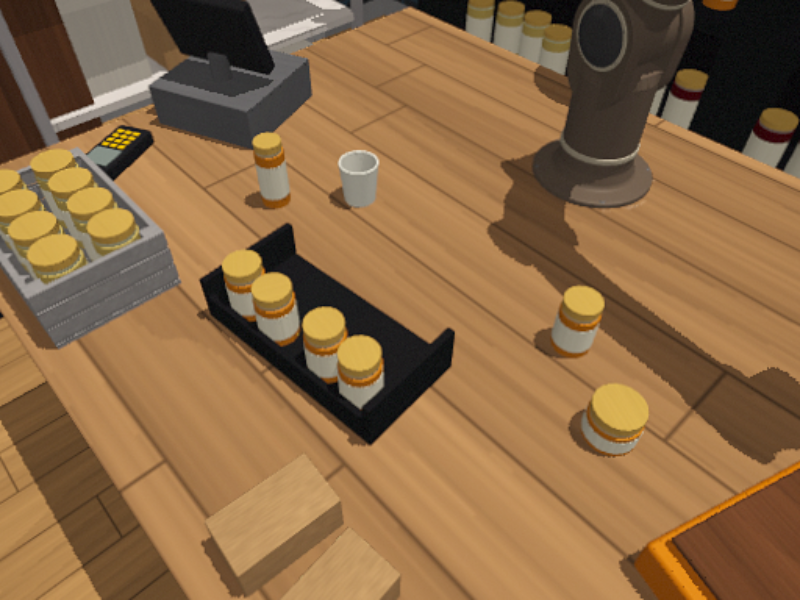

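The top view shows the rack with four jars, lids at (333,210), (374,210), (433,204) and (472,203). The loose jar is at (248,392), squat at (180,340), tall at (605,318) and the pot at (540,393). The scene view agrees, with the loose jar at (577,320). Next I measure lid centres from depth.

Run:
```python
from h import *
for n in("top","scene"):
    z=np.load(n+"0.npz");p,d=z["p"],z["d"];C=cloud(n,d)
    hsv=cv2.cvtColor(p,cv2.COLOR_RGB2HSV)
    z_=C[...,2]
    print(n)
    for nm,h,r in(("loose",.095,.0275),("row",.115,.0275),("squat",.062,.03),("tall",.13,.02)):
        m=((abs(z_-h)<.006)&(d>0)&(hsv[...,1]>90)&(hsv[...,2]>110)).astype(np.uint8)
        N,L,S,_=cv2.connectedComponentsWithStats(m)
        for i in range(1,N):
            if S[i,4]<60: continue
            q=C[L==i]; vv,uu=np.nonzero(L==i);
            if q[:,0].max()>0.8: continue
            (cx,cy),rr=cv2.minEnclosingCircle(np.c_[uu,vv].astype(np.float32))
            print(nm,S[i,4],"mean",q.mean(0).round(4),"ext",np.ptp(q[:,:2],axis=0).round(3),"px",uu.mean().round(1),vv.mean().round(1),"ray",ray(n,[[uu.mean(),vv.mean()]],h)[0].round(4))
# rack: dark points
z=np.load("top0.npz");p,d=z["p"],z["d"];C=cloud("top",d)
m=(p.max(2)<60)&(abs(C[...,2]-.02)<.006)&(abs(C[...,1])<.25)&(C[...,0]>.3)&(C[...,0]<.75)
q=C[m];print("deck",len(q),q.mean(0),cv2.minAreaRect(q[:,:2].astype(np.float32)*1000))
# front edge line: lower-most deck pixel per column
P=[]
for u in range(205,318,4):
    v=np.nonzero(m[:,u])[0]
    if len(v)>5:P.append(C[v.max(),u])
P=np.array(P);f=np.polyfit(P[:,1],P[:,0],1);print("front x = ",f,"res",np.std(P[:,0]-np.polyval(f,P[:,1])))
for s,a in((1,"cheek+"),(-1,"cheek-")):
    k=(p.max(2)<90)&(abs(C[...,2]-.08)<.006)&(C[...,1]*s>.05)&(abs(C[...,1])<.3)&(C[...,0]>.3)&(C[...,0]<.75)
    q=C[k];print(a,len(q),q.mean(0).round(4),cv2.minAreaRect(q[:,:2].astype(np.float32)*1000))
```

```text
top
loose 76 mean [0.6905 0.497  0.0909] ext [0.034 0.057] px 60.8 127.4 ray [0.689 0.495 0.095]
loose 66 mean [0.6834 0.6237 0.0906] ext [0.022 0.074] px 12.2 129.3 ray [0.6818 0.621  0.095 ]
loose 398 mean [0.3769 0.2279 0.0951] ext [0.052 0.053] px 156.5 250.4 ray [0.3769 0.228  0.095 ]
row 67 mean [ 0.7703 -0.3017  0.1133] ext [0.041 0.055] px 367.1 101.7 ray [ 0.7695 -0.3012  0.115 ]
row 68 mean [ 0.77   -0.4421  0.1139] ext [0.035 0.054] px 419.9 103.1 ray [ 0.7695 -0.4416  0.115 ]
row 345 mean [ 0.6911 -0.1303  0.115 ] ext [0.053 0.052] px 302.3 128.7 ray [ 0.6911 -0.1303  0.115 ]
row 356 mean [ 0.687  -0.0631  0.1149] ext [0.053 0.052] px 276.1 129.7 ray [ 0.6869 -0.0631  0.115 ]
row 337 mean [0.6745 0.0333 0.115 ] ext [0.055 0.051] px 238.3 133.5 ray [0.6744 0.0333 0.115 ]
row 356 mean [0.6719 0.1001 0.115 ] ext [0.053 0.052] px 212.0 134.0 ray [0.6719 0.1001 0.115 ]
squat 134 mean [0.716  0.5976 0.064 ] ext [0.057 0.054] px 29.0 121.3 ray [0.7168 0.5988 0.062 ]
squat 100 mean [0.7202 0.5212 0.0641] ext [0.058 0.053] px 57.5 120.2 ray [0.7209 0.5222 0.062 ]
squat 1285 mean [
[... 1472 characters left out ...]
.354  0.062 ]
squat 1043 mean [0.5515 0.5039 0.059 ] ext [0.232 0.073] px 445.7 349.7 ray [0.5556 0.5039 0.062 ]
tall 175 mean [ 0.5069 -0.3395  0.1302] ext [0.048 0.046] px 170.3 90.2 ray [ 0.5067 -0.3397  0.13  ]
deck 4535 [ 0.61210489 -0.0199804   0.02015102] ((634.8056640625, -18.42547607421875), (162.1798095703125, 326.18634033203125), 5.522798538208008)
front x =  [-0.09952808  0.552842  ] res 0.0006957874214099281
cheek+ 280 [0.62   0.1396 0.0799] ((619.9686279296875, 135.39627075195312), (88.15827178955078, 152.0182342529297), 70.86216735839844)
cheek- 286 [ 0.6539 -0.1794  0.0801] ((654.6959228515625, -179.87026977539062), (168.70518493652344, 12.294973373413086), 5.833103656768799)
```

Run:
```python
from h import *
p=np.load("top0.npz")["p"]
cv2.imwrite("pics/rack0.png",cv2.resize(p[110:200,185:335,::-1],None,fx=5.3,fy=5.3,interpolation=cv2.INTER_CUBIC))
```

```text
(no output)
```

View pics/rack0.png

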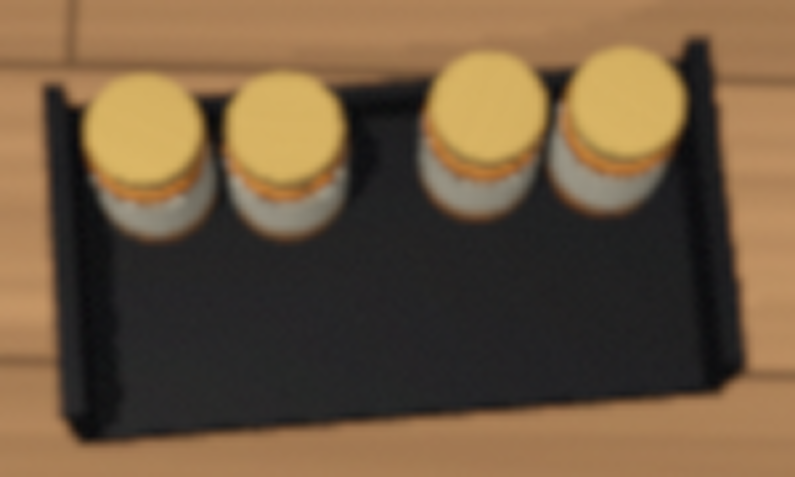

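The rack yaw is about 5.6° (jar row runs along y, gap about 39 mm). I'll grip the jar front to back so that the fingers stay in line with the gap. First I turn and travel to above the jar.

Request:
apply_moves(increments=[{"offset":[0,0,0],"spin":8.4,"claw":100},{"offset":[0,0,0],"spin":8.4,"claw":100},{"offset":[0,0,0],"spin":8.4,"claw":100},{"offset":[0,0,0],"spin":8.4,"claw":100},{"offset":[0,0,0],"spin":8.4,"claw":100},{"offset":[0,0,0],"spin":8.4,"claw":100},{"offset":[0,0,0],"spin":8.4,"claw":100},{"offset":[0,0,0],"spin":8.4,"claw":100},{"offset":[-32,12.9,0],"spin":0,"claw":100},{"offset":[-32,12.9,0],"spin":0,"claw":100},{"offset":[-32,12.9,0],"spin":0,"claw":100},{"offset":[-32,12.9,0],"spin":0,"claw":100},{"offset":[-32,12.9,0],"spin":0,"claw":100},{"offset":[-32,12.9,0],"spin":0,"claw":100},{"offset":[-32,12.9,0],"spin":0,"claw":100},{"offset":[-32,12.9,0],"spin":0,"claw":100},{"offset":[-32,12.9,0],"spin":0,"claw":100},{"offset":[-32,12.9,0],"spin":0,"claw":100},{"offset":[-32,12.9,0],"spin":0,"claw":100},{"offset":[-32,12.9,0],"spin":0,"claw":100}])

```text
t: 2.6
eef_pos: [0.3779, 0.2267, 0.3025]
tcp_rot: [0.674, 0.739, -0.0, -0.0]
wrist_force: [0.9, 0.4, -0.5]
opening: 0.088
grasp_force: 0.0
```

```bash
cat >> h.py <<'E'
def lids(n,h,lo=60,o=None,save=None):
    p,d=grab_frame(n);C=cloud(n,d,o);hsv=cv2.cvtColor(p,cv2.COLOR_RGB2HSV)
    if save: cv2.imwrite(save,cv2.resize(p[:,:,::-1],(800,600)))
    m=((abs(C[...,2]-h)<.006)&(d>0)&(hsv[...,1]>90)&(hsv[...,2]>110)).astype(np.uint8)
    N,L,S,_=cv2.connectedComponentsWithStats(m);out=[]
    for i in range(1,N):
        q=C[L==i]
        if S[i,4]<lo or q[:,0].max()>.8: continue
        print(n,S[i,4],"mean",q.mean(0).round(4),"mid",((q.max(0)+q.min(0))/2).round(4),"ext",np.ptp(q[:,:2],axis=0).round(3))
    return p,d,C
def tool(o,dw):
    return (Ro.from_quat(o["tcp_rot"]).as_matrix().T@np.array(dw)*1000).round(1)
def yaw(o):
    y=Ro.from_quat(o["tcp_rot"]).as_matrix()[:,1];return np.degrees(np.arctan2(y[1],y[0]))
E
python3 - <<'E'
from h import *
o=get_obs();print(o["t"],o["eef_pos"],o["q"].round(2),yaw(o),Ro.from_quat(o["tcp_rot"]).as_matrix().round(3).tolist())
print(np.array(camera_model("wrist")["mount"]).round(3).tolist())
p,d,C=lids("wrist",.095,o=o,save="pics/w1.png")
print(np.nanpercentile(C[...,2],[5,50]))
E
```

```text
2.6 [0.37790448 0.22672697 0.30252997] [-1.07  0.08  0.45  2.04 -0.04  1.03 -0.51] 5.286608668889817 [[-0.092, 0.996, -0.0], [0.996, 0.092, -0.0], [-0.0, -0.0, -1.0]]
[[0.001, -0.968, -0.251, 0.068], [1.0, 0.0, 0.001, 0.0], [-0.001, -0.251, 0.968, -0.082], [0.0, 0.0, 0.0, 1.0]]
wrist 2677 mean [0.3782 0.2309 0.0945] mid [0.3786 0.2302 0.0929] ext [0.055 0.054]
[-1.58793602e-03  8.34825068e-05]
```

View pics/w1.png

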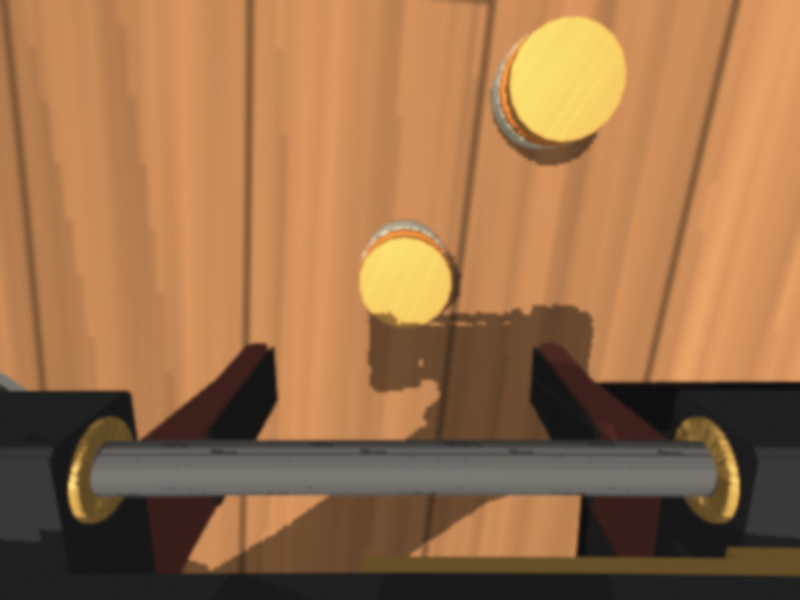

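The lid centre is at (405,280), directly between the fingers, and the wrist measurement agrees with the others to within a few mm. I'll go down and close softly.

Request:
apply_moves(increments=[{"offset":[3,0,10],"spin":-0.3,"claw":100},{"offset":[0,0,18],"spin":0,"claw":100},{"offset":[0,0,20],"spin":0,"claw":100},{"offset":[0,0,20],"spin":0,"claw":100},{"offset":[0,0,20],"spin":0,"claw":100},{"offset":[0,0,20],"spin":0,"claw":100},{"offset":[0,0,20],"spin":0,"claw":100},{"offset":[0,0,20],"spin":0,"claw":100},{"offset":[0,0,14],"spin":0,"claw":100},{"offset":[0,0,7.5],"spin":0,"claw":100},{"offset":[0,0,0],"spin":0,"claw":90},{"offset":[0,0,0],"spin":0,"claw":80},{"offset":[0,0,0],"spin":0,"claw":75},{"offset":[0,0,0],"spin":0,"claw":72},{"offset":[0,0,0],"spin":0,"claw":70},{"offset":[0,0,0],"spin":0,"claw":68},{"offset":[0,0,0],"spin":0,"claw":66},{"offset":[0,0,0],"spin":0,"claw":64},{"offset":[0,0,0],"spin":0,"claw":60},{"offset":[0,0,0],"spin":0,"claw":60}], force=8)

```text
t: 5.15
eef_pos: [0.3777, 0.231, 0.1333]
tcp_rot: [0.672, 0.741, 0.0, 0.0]
wrist_force: [1.7, -0.1, 1.7]
opening: 0.0575
grasp_force: 8.0
```

Request:
apply_moves(increments=[{"offset":[0,0,-4],"spin":0,"claw":60},{"offset":[0,0,-8],"spin":0,"claw":60},{"offset":[0,0,-16],"spin":0,"claw":60},{"offset":[0,0,-24],"spin":0,"claw":60},{"offset":[0,0,-30],"spin":0,"claw":60},{"offset":[0,0,-30],"spin":0,"claw":60},{"offset":[-5,3,-26],"spin":0,"claw":60},{"offset":[-12,7,-18],"spin":0,"claw":60},{"offset":[-20,11,-9],"spin":0,"claw":60},{"offset":[-28,15,-2],"spin":0,"claw":60},{"offset":[-34,19,0],"spin":0,"claw":60},{"offset":[-36,20,0],"spin":0,"claw":60},{"offset":[-36,20,0],"spin":0,"claw":60},{"offset":[-36,20,0],"spin":0,"claw":60},{"offset":[-36,20,0],"spin":0,"claw":60},{"offset":[-34,19,0],"spin":0,"claw":60},{"offset":[-28,16,0],"spin":0,"claw":60},{"offset":[-20,11,0],"spin":0,"claw":60},{"offset":[-12,6,0],"spin":0,"claw":60},{"offset":[-4,2,0],"spin":0,"claw":60}], force=10)

```text
t: 7.65
eef_pos: [0.5984, -0.0905, 0.3]
tcp_rot: [0.672, 0.74, -0.0, -0.0]
wrist_force: [0.1, 0.3, -3.3]
opening: 0.0577
grasp_force: 10.0
```

Run:
```python
from h import *
o=get_obs();print(o["t"],o["eef_pos"],o["q"].round(2),yaw(o),o["opening"],o["grasp_force"])
p,d,C=lids("wrist",.115,o=o,save="pics/w2.png");np.savez("w2.npz",p=p,d=d,C=C)
m=(p.max(2)<60)&(abs(C[...,2]-.02)<.006)&(d>0)
P=[]
q=C[m];print("deck",len(q),q.min(0),q.max(0))
k=(p.max(2)<90)&(abs(C[...,2]-.08)<.006)&(C[...,1]>.05)
q=C[k];print("cheek+",len(q),q.min(0),q.max(0),cv2.minAreaRect(q[:,:2].astype(np.float32)*1000))
lids("top",.115);lids("scene",.115)
```

```text
7.65 [ 0.59837905 -0.09045209  0.29999653] [-0.41  0.43  0.66  1.68 -0.29  1.13  0.43] 5.539980914054628 0.057685101618725976 9.998518377542496
wrist 4528 mean [0.6763 0.0344 0.1146] mid [0.6769 0.0341 0.113 ] ext [0.055 0.055]
wrist 3297 mean [ 0.689  -0.0629  0.1145] mid [ 0.6895 -0.0636  0.1132] ext [0.054 0.054]
wrist 1783 mean [ 0.6962 -0.1225  0.1144] mid [ 0.6954 -0.1281  0.1129] ext [0.05 0.05]
deck 13642 [ 0.55794018 -0.14667134  0.01681268] [0.72671612 0.08722342 0.02595605]Traceback (most recent call last):
  File "<stdin>", line 8, in <module>
    return umr_minimum(a, axis, None, out, keepdims, initial, where)
ValueError: zero-size array to reduction operation minimum which has no identity
```

View pics/w2.png

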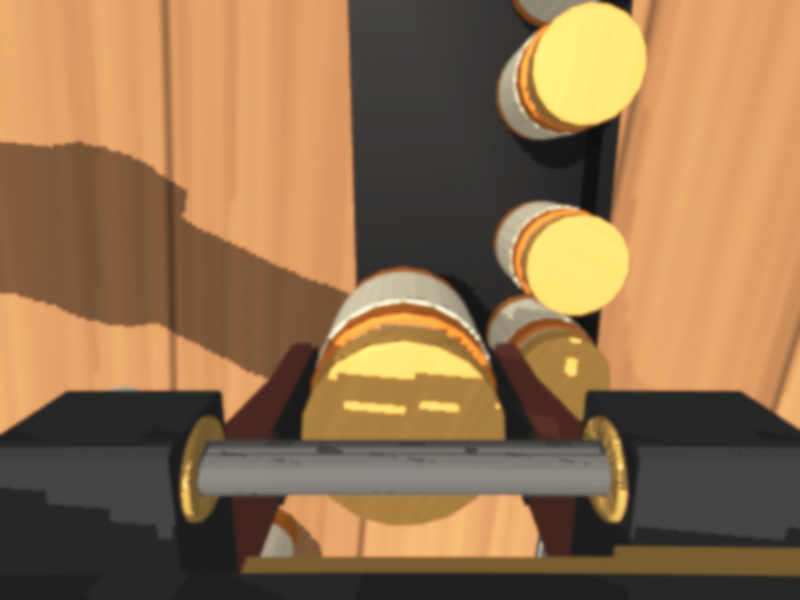

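Gripped upright; row_b's lid is at (590,63), row_c's at (578,265), and the gap is clear. I'll move over the ledge and descend to about 10 mm above the deck.

Request:
apply_moves(increments=[{"offset":[5,1.3,0],"spin":0,"claw":60},{"offset":[12,3,0],"spin":0,"claw":60},{"offset":[17,4,0],"spin":0,"claw":60},{"offset":[17,4,0],"spin":0,"claw":60},{"offset":[11.5,3,0],"spin":0,"claw":60},{"offset":[5,1,5],"spin":0,"claw":60},{"offset":[0,0,14],"spin":0,"claw":60},{"offset":[0,0,20],"spin":0,"claw":60},{"offset":[0,0,20],"spin":0,"claw":60},{"offset":[0,0,20],"spin":0,"claw":60},{"offset":[0,0,20],"spin":0,"claw":60},{"offset":[0,0,16],"spin":0,"claw":60},{"offset":[0,0,11],"spin":0,"claw":60},{"offset":[0,0,6],"spin":0,"claw":60},{"offset":[0,0,3],"spin":0,"claw":60},{"offset":[0,0,1.5],"spin":0,"claw":60}])

```text
t: 9.7
eef_pos: [0.6085, -0.0214, 0.1639]
tcp_rot: [0.672, 0.741, 0.0, 0.0]
wrist_force: [-0.3, -0.4, -3.9]
opening: 0.0579
grasp_force: 10.0
```

Run:
```python
from h import *
o=get_obs();print(o["t"],o["eef_pos"],yaw(o),o["wrist_force"])
lids("wrist",.115,lo=300,o=o)
p,d,C=lids("top",.115);p2,d2,C2=lids("scene",.115)
cv2.imwrite("pics/s3.png",cv2.resize(p2[120:300,110:350,::-1],None,fx=3.3,fy=3.3,interpolation=cv2.INTER_CUBIC))
```

```text
9.7 [ 0.6085404  -0.02139813  0.16391361] 5.582562712638173 [-0.34792445 -0.38849714 -3.87141684]
wrist 4785 mean [0.6718 0.0835 0.1143] mid [0.671  0.0835 0.113 ] ext [0.043 0.018]
wrist 14473 mean [0.6758 0.0356 0.1145] mid [0.6769 0.0344 0.1129] ext [0.055 0.054]
wrist 673 mean [0.6062 0.0012 0.1164] mid [ 0.6075 -0.0029  0.1159] ext [0.047 0.016]
top 67 mean [ 0.7686 -0.5103  0.114 ] mid [ 0.7742 -0.5158  0.115 ] ext [0.033 0.046]
top 343 mean [ 0.691  -0.1305  0.115 ] mid [ 0.6919 -0.1298  0.1144] ext [0.054 0.052]
top 266 mean [0.6752 0.1054 0.115 ] mid [0.673  0.1031 0.1146] ext [0.052 0.046]
scene 62 mean [-0.6122 -0.1095  0.1153] mid [-0.6192 -0.1135  0.115 ] ext [0.039 0.054]
scene 64 mean [ 0.5137 -0.3289  0.1141] mid [ 0.5065 -0.3385  0.1149] ext [0.048 0.043]
scene 377 mean [ 0.6973 -0.13    0.1155] mid [ 0.6958 -0.1334  0.114 ] ext [0.053 0.056]
scene 410 mean [ 0.6939 -0.0626  0.1154] mid [ 0.6929 -0.065   0.1139] ext [0.052 0.054]
scene 62 mean [ 0.6193 -0.0032  0.1157] mid [ 0.6151 -0.0062  0.1151] ext [0.042 0.02 ]
scene 477 mean [0.6804 0.0348 0.1155] mid [0.6787 0.0331 0.1139] ext [0.055 0.055]
scene 544 mean [0.6777 0.1023 0.1153] mid [0.6765 0.1001 0.1139] ext [0.054 0.055]
```

View pics/s3.png

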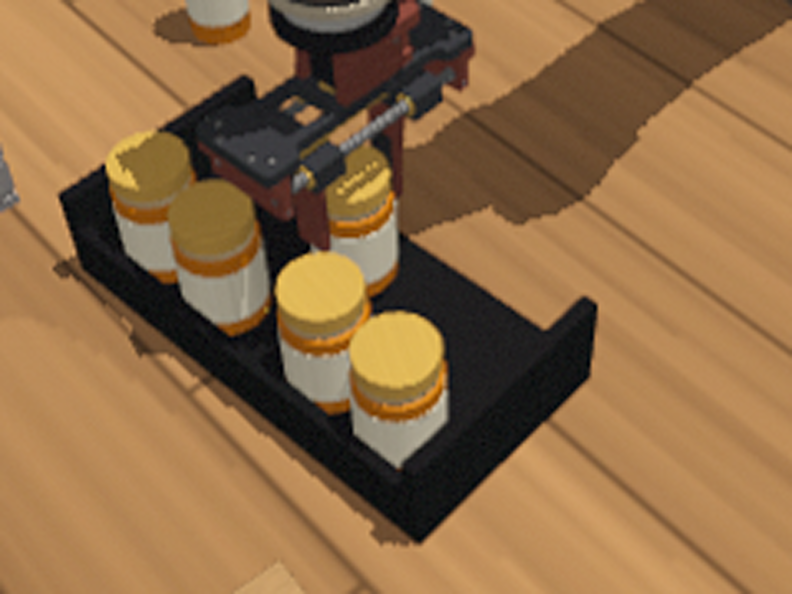

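Still upright over the ledge, row untouched. I'll lower slowly.

Request:
apply_moves(increments=[{"offset":[0,0,2],"spin":0,"claw":60},{"offset":[0,0,2],"spin":0,"claw":60},{"offset":[0,0,2],"spin":0,"claw":60},{"offset":[0,0,1],"spin":0,"claw":60},{"offset":[0,0,1],"spin":0,"claw":60},{"offset":[0,0,0.5],"spin":0,"claw":60},{"offset":[0,0,0],"spin":0,"claw":60},{"offset":[0,0,0],"spin":0,"claw":60}])

```text
t: 10.85
eef_pos: [0.6083, -0.0214, 0.1552]
tcp_rot: [0.672, 0.741, 0.0, -0.0]
wrist_force: [0.1, -0.3, -3.4]
opening: 0.0577
grasp_force: 10.0
```

Request:
apply_moves(increments=[{"offset":[0,0,0.3],"spin":0,"claw":60},{"offset":[0,0,0.3],"spin":0,"claw":60},{"offset":[0,0,0.3],"spin":0,"claw":60},{"offset":[0,0,0],"spin":0,"claw":60}])

```text
t: 11.35
eef_pos: [0.6083, -0.0214, 0.1542]
tcp_rot: [0.672, 0.741, -0.0, -0.0]
wrist_force: [-0.0, 0.8, -3.2]
opening: 0.058
grasp_force: 10.0
```

Request:
apply_moves(increments=[{"offset":[0,0,0.3],"spin":0,"claw":60},{"offset":[0,0,0.3],"spin":0,"claw":60},{"offset":[0,0,0.3],"spin":0,"claw":60},{"offset":[0,0,0],"spin":0,"claw":60}])

```text
t: 11.85
eef_pos: [0.6083, -0.0214, 0.1534]
tcp_rot: [0.672, 0.741, 0.0, -0.0]
wrist_force: [-0.9, -0.6, -2.6]
opening: 0.0578
grasp_force: 10.0
```

Request:
apply_moves(increments=[{"offset":[0,0,0.2],"spin":0,"claw":60},{"offset":[0,0,0.2],"spin":0,"claw":60},{"offset":[0,0,0],"spin":0,"claw":60},{"offset":[0,0,0],"spin":0,"claw":60}])

```text
t: 12.35
eef_pos: [0.6083, -0.0214, 0.1533]
tcp_rot: [0.672, 0.741, 0.0, 0.0]
wrist_force: [-2.4, 1.0, 6.3]
opening: 0.0575
grasp_force: 10.0
```

It is standing on the deck. I'll release, then re-grip lightly.

Request:
apply_moves(increments=[{"offset":[0,0,0],"spin":0,"claw":67},{"offset":[0,0,0],"spin":0,"claw":70},{"offset":[0,0,0],"spin":0,"claw":74},{"offset":[0,0,-0.3],"spin":0,"claw":74},{"offset":[0,0,0],"spin":0,"claw":74}], force=4)

```text
t: 12.98
eef_pos: [0.6083, -0.0214, 0.1532]
tcp_rot: [0.672, 0.741, 0.0, 0.0]
wrist_force: [-0.0, -1.0, -0.5]
opening: 0.065
grasp_force: 0.0
```

Run:
```python
from h import *
o=get_obs();print(o["t"],o["eef_pos"],yaw(o),o["wrist_force"],o["opening"])
p,d=grab_frame("wrist");cv2.imwrite("pics/w4.png",cv2.resize(p[:,:,::-1],(640,480)))
```

```text
12.975 [ 0.60833915 -0.02139735  0.15323677] 5.579318873637163 [-0.02809921 -1.00620484 -0.54309623] 0.06502660676594944
```

View pics/w4.png

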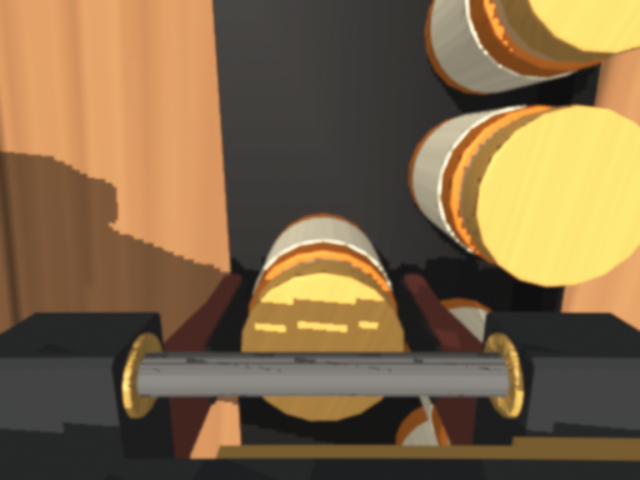

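The jar stands upright and free between the open pads (lid around (323,345)), and row_b is untouched. I'll re-grip and slide it up to just before contact.

Request:
apply_moves(increments=[{"offset":[0,0,0],"spin":0,"claw":70},{"offset":[0,0,0],"spin":0,"claw":67},{"offset":[0,0,0],"spin":0,"claw":64},{"offset":[0,0,0],"spin":0,"claw":60},{"offset":[0,0,0],"spin":0,"claw":60},{"offset":[0,1,0],"spin":0,"claw":60},{"offset":[0,2,0],"spin":0,"claw":60},{"offset":[0,3,0],"spin":0,"claw":60},{"offset":[0,3,0],"spin":0,"claw":60},{"offset":[0,3,0],"spin":0,"claw":60},{"offset":[0,3,0],"spin":0,"claw":60},{"offset":[0,3,0],"spin":0,"claw":60},{"offset":[0,3,0],"spin":0,"claw":60},{"offset":[0,3,0],"spin":0,"claw":60},{"offset":[0,3,0],"spin":0,"claw":60},{"offset":[0,3,0],"spin":0,"claw":60},{"offset":[0,3,0],"spin":0,"claw":60},{"offset":[0,2,0],"spin":0,"claw":60},{"offset":[0,1,0],"spin":0,"claw":60},{"offset":[0,0,0],"spin":0,"claw":60}], force=6)

```text
t: 15.52
eef_pos: [0.6443, -0.0179, 0.1532]
tcp_rot: [0.672, 0.741, 0.0, 0.0]
wrist_force: [0.2, 0.3, 1.7]
opening: 0.0581
grasp_force: 6.0
```

Run:
```python
from h import *
o=get_obs();print(o["t"],o["eef_pos"],yaw(o),o["wrist_force"],o["wrist_torque"],o["opening"])
lids("wrist",.115,lo=600,o=o)
lids("scene",.115)
```

```text
15.525 [ 0.64427359 -0.01786449  0.15323189] 5.582350744136126 [0.21141311 0.33349119 1.6635135 ] [-0.11961174  0.31317629  0.02990193] 0.05814432789906929
wrist 4735 mean [0.6749 0.0825 0.1143] mid [0.675  0.0826 0.113 ] ext [0.047 0.016]
wrist 16314 mean [0.6763 0.0356 0.1145] mid [0.6766 0.0345 0.1129] ext [0.055 0.054]
wrist 6921 mean [ 0.6432 -0.0065  0.1143] mid [ 0.6443 -0.0069  0.1128] ext [0.053 0.031]
wrist 1329 mean [ 0.6467 -0.0398  0.1146] mid [ 0.6465 -0.0402  0.1146] ext [0.04  0.013]
wrist 1364 mean [ 0.6754 -0.0465  0.1137] mid [ 0.6756 -0.0482  0.1127] ext [0.025 0.021]
scene 63 mean [-0.6134 -0.1092  0.1152] mid [-0.6216 -0.1128  0.1151] ext [0.044 0.058]
scene 286 mean [ 0.6995 -0.1356  0.1156] mid [ 0.6957 -0.1342  0.1138] ext [0.054 0.053]
scene 745 mean [0.6683 0.0194 0.1153] mid [0.6631 0.0135 0.1143] ext [0.086 0.093]
scene 544 mean [0.6778 0.1022 0.1152] mid [0.6763 0.1006 0.1141] ext [0.055 0.055]
```

Centred within 1 mm of the gap. Now the slow push.

Request:
apply_moves(increments=[{"offset":[0,1,0],"spin":0,"claw":60},{"offset":[0,1,0],"spin":0,"claw":60},{"offset":[0,1,0],"spin":0,"claw":60},{"offset":[0,1,0],"spin":0,"claw":60},{"offset":[0,0.8,0],"spin":0,"claw":60},{"offset":[0,0.8,0],"spin":0,"claw":60},{"offset":[0,0.8,0],"spin":0,"claw":60},{"offset":[0,0.8,0],"spin":0,"claw":60},{"offset":[0,0.8,0],"spin":0,"claw":60},{"offset":[0,0.8,0],"spin":0,"claw":60}])

```text
t: 16.88
eef_pos: [0.6528, -0.0171, 0.1532]
tcp_rot: [0.672, 0.741, -0.0, -0.0]
wrist_force: [-3.3, -0.6, 4.2]
opening: 0.0575
grasp_force: 6.0
```

Request:
apply_moves(increments=[{"offset":[0,0.8,0],"spin":0,"claw":60},{"offset":[0,0.8,0],"spin":0,"claw":60},{"offset":[0,0.8,0],"spin":0,"claw":60},{"offset":[0,0.8,0],"spin":0,"claw":60},{"offset":[0,0.8,0],"spin":0,"claw":60}])

```text
t: 17.5
eef_pos: [0.6569, -0.0166, 0.1533]
tcp_rot: [0.672, 0.741, 0.0, -0.0]
wrist_force: [-3.1, 0.0, 3.3]
opening: 0.0578
grasp_force: 6.0
```

Run:
```python
from h import *
o=get_obs();print(o["t"],o["eef_pos"],yaw(o),o["wrist_force"],o["wrist_torque"],o["opening"])
lids("wrist",.115,lo=600,o=o)
lids("scene",.115);lids("top",.115)
```

```text
17.5 [ 0.65687771 -0.0166101   0.15326687] 5.5809478172869245 [-3.09786478  0.04716716  3.27455767] [-0.10938416  0.86227769 -0.06802901] 0.05776235413472956
wrist 4749 mean [0.6753 0.0826 0.1143] mid [0.6754 0.0826 0.1131] ext [0.047 0.016]
wrist 16334 mean [0.6781 0.0372 0.1146] mid [0.6784 0.0361 0.1132] ext [0.055 0.054]
wrist 6929 mean [ 0.6558 -0.0052  0.1144] mid [ 0.6568 -0.0057  0.1128] ext [0.053 0.031]
wrist 3487 mean [ 0.6739 -0.0426  0.1141] mid [ 0.6697 -0.0452  0.1128] ext [0.062 0.026]
scene 62 mean [-0.612  -0.1104  0.1145] mid [-0.6202 -0.1187  0.1148] ext [0.043 0.063]
scene 272 mean [ 0.6964 -0.1371  0.1157] mid [ 0.6961 -0.1373  0.1139] ext [0.054 0.047]
scene 753 mean [0.6734 0.0206 0.1154] mid [0.6705 0.0151 0.1143] ext [0.074 0.093]
scene 541 mean [0.6777 0.1023 0.1154] mid [0.6762 0.1004 0.1143] ext [0.054 0.056]
top 62 mean [ 0.7701 -0.441   0.1137] mid [ 0.7742 -0.4473  0.115 ] ext [0.033 0.045]
top 64 mean [ 0.77   -0.5097  0.1138] mid [ 0.7748 -0.5183  0.115 ] ext [0.034 0.05 ]
top 344 mean [ 0.691  -0.1301  0.1148] mid [ 0.6913 -0.1297  0.1143] ext [0.053 0.052]
top 191 mean [ 0.6863 -0.0745  0.115 ] mid [ 0.6883 -0.0745  0.1145] ext [0.051 0.033]
```

Row_b yields with about 3 N of force. I'll continue.

Request:
apply_moves(increments=[{"offset":[0,0.8,0],"spin":0,"claw":60},{"offset":[0,0.8,0],"spin":0,"claw":60},{"offset":[0,0.8,0],"spin":0,"claw":60},{"offset":[0,0.8,0],"spin":0,"claw":60},{"offset":[0,0.8,0],"spin":0,"claw":60},{"offset":[0,0.8,0],"spin":0,"claw":60},{"offset":[0,0.8,0],"spin":0,"claw":60},{"offset":[0,0.8,0],"spin":0,"claw":60}])

```text
t: 18.65
eef_pos: [0.6633, -0.0159, 0.1533]
tcp_rot: [0.672, 0.741, 0.0, -0.0]
wrist_force: [-4.1, 0.5, 5.2]
opening: 0.058
grasp_force: 6.0
```

Request:
apply_moves(increments=[{"offset":[0,0.8,0],"spin":0,"claw":60},{"offset":[0,0.8,0],"spin":0,"claw":60},{"offset":[0,0.8,0],"spin":0,"claw":60},{"offset":[0,0.8,0],"spin":0,"claw":60},{"offset":[0,0.8,0],"spin":0,"claw":60}])

```text
t: 19.27
eef_pos: [0.6673, -0.0157, 0.1532]
tcp_rot: [0.672, 0.741, -0.0, 0.0]
wrist_force: [-4.2, 0.5, 4.3]
opening: 0.0578
grasp_force: 6.0
```

Run:
```python
from h import *
o=get_obs();print(o["t"],o["eef_pos"],yaw(o),o["wrist_force"],o["wrist_torque"],o["opening"])
p,d,C=lids("wrist",.115,lo=600,o=o)
p2,d2,C2=lids("scene",.115)
cv2.imwrite("pics/s5.png",np.hstack([cv2.resize(p2[130:280,110:310,::-1],(400,300),interpolation=cv2.INTER_CUBIC),cv2.resize(p[:,:,::-1],(400,300))]))
```

```text
19.275 [ 0.66726772 -0.01566413  0.15322945] 5.576933709374885 [-4.23899781  0.48062305  4.34168238] [-0.13048935  1.06163525  0.02974777] 0.057776703373276485
wrist 4713 mean [0.6755 0.0825 0.1143] mid [0.6752 0.0826 0.113 ] ext [0.048 0.016]
wrist 16644 mean [0.681  0.0406 0.1145] mid [0.6811 0.0394 0.1144] ext [0.055 0.054]
wrist 6916 mean [ 0.6661 -0.0043  0.1143] mid [ 0.6672 -0.0049  0.1129] ext [0.054 0.031]
wrist 3243 mean [ 0.6811 -0.0431  0.1139] mid [ 0.6804 -0.0447  0.1128] ext [0.062 0.026]
scene 66 mean [-0.6123 -0.1108  0.1149] mid [-0.6222 -0.1175  0.1147] ext [0.046 0.064]
scene 281 mean [ 0.6955 -0.1364  0.1158] mid [ 0.6958 -0.1374  0.1145] ext [0.053 0.047]
scene 761 mean [0.679  0.0231 0.1153] mid [0.6768 0.0172 0.114 ] ext [0.068 0.096]
scene 546 mean [0.6779 0.1023 0.1153] mid [0.6767 0.1005 0.1139] ext [0.054 0.054]
```

View pics/s5.png

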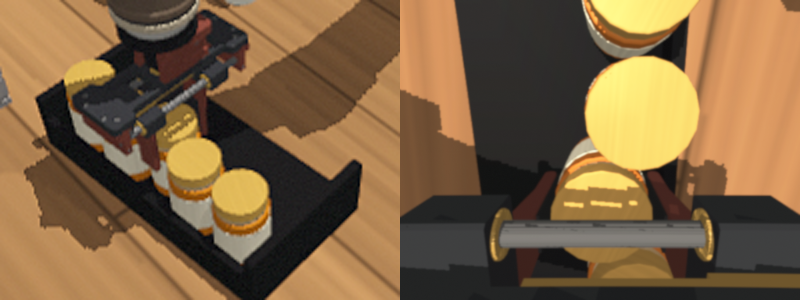

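The gap is opening evenly: all five jars are upright, and row_b's lid at (642,113) in the wrist view is sliding aside. I'll continue.

Request:
apply_moves(increments=[{"offset":[0,0.7,0],"spin":0,"claw":60},{"offset":[0,0.7,0],"spin":0,"claw":60},{"offset":[0,0.7,0],"spin":0,"claw":60},{"offset":[0,0.7,0],"spin":0,"claw":60},{"offset":[0,0.7,0],"spin":0,"claw":60},{"offset":[0,0.7,0],"spin":0,"claw":60},{"offset":[0,0.7,0],"spin":0,"claw":60}])

```text
t: 20.25
eef_pos: [0.6722, -0.0152, 0.1533]
tcp_rot: [0.672, 0.741, 0.0, 0.0]
wrist_force: [-3.9, -0.5, 5.2]
opening: 0.0579
grasp_force: 6.0
```

Request:
apply_moves(increments=[{"offset":[0,0.7,0],"spin":0,"claw":60},{"offset":[0,0.7,0],"spin":0,"claw":60},{"offset":[0,0.7,0],"spin":0,"claw":60},{"offset":[0,0.7,0],"spin":0,"claw":60},{"offset":[0,0.7,0],"spin":0,"claw":60},{"offset":[0,0.7,0],"spin":0,"claw":60},{"offset":[0,0.7,0],"spin":0,"claw":60}])

```text
t: 21.12
eef_pos: [0.6771, -0.0146, 0.1532]
tcp_rot: [0.672, 0.741, 0.0, 0.0]
wrist_force: [-3.2, -0.4, 5.0]
opening: 0.0577
grasp_force: 6.0
```

Run:
```python
from h import *
o=get_obs();print(o["t"],o["eef_pos"],yaw(o),o["wrist_force"],o["wrist_torque"],o["opening"])
p,d,C=lids("wrist",.115,lo=600,o=o)
lids("scene",.115);lids("top",.115)
```

```text
21.125 [ 0.67705603 -0.01461565  0.15324567] 5.582420884715819 [-3.19586205 -0.40343111  4.97433335] [-0.20092676  0.9197967  -0.01703531] 0.05773165646744103
wrist 4640 mean [0.6759 0.0828 0.1144] mid [0.6755 0.0827 0.113 ] ext [0.047 0.016]
wrist 16864 mean [0.6808 0.0432 0.1146] mid [0.6809 0.0421 0.1143] ext [0.055 0.055]
wrist 6920 mean [ 0.6759 -0.0032  0.1143] mid [ 0.677  -0.0036  0.1128] ext [0.054 0.031]
wrist 2782 mean [ 0.6849 -0.0425  0.1138] mid [ 0.6855 -0.044   0.1128] ext [0.053 0.028]
scene 62 mean [-0.6124 -0.1103  0.1149] mid [-0.6188 -0.1177  0.115 ] ext [0.042 0.064]
scene 297 mean [ 0.696  -0.1352  0.1159] mid [ 0.6956 -0.1369  0.1143] ext [0.054 0.05 ]
scene 1307 mean [0.6803 0.0565 0.1154] mid [0.68   0.0488 0.1141] ext [0.061 0.157]
top 62 mean [ 0.7694 -0.5101  0.1134] mid [ 0.7748 -0.5178  0.115 ] ext [0.034 0.051]
top 296 mean [ 0.6892 -0.0745  0.1151] mid [ 0.6902 -0.0732  0.1146] ext [0.054 0.046]
top 344 mean [ 0.6911 -0.1303  0.1149] mid [ 0.6914 -0.1297  0.1147] ext [0.054 0.052]
```

Request:
apply_moves(increments=[{"offset":[0,0.7,0],"spin":0,"claw":60},{"offset":[0,0.7,0],"spin":0,"claw":60},{"offset":[0,0.7,0],"spin":0,"claw":60},{"offset":[0,0.7,0],"spin":0,"claw":60},{"offset":[0,0.7,0],"spin":0,"claw":60},{"offset":[0,0.7,0],"spin":0,"claw":60}])

```text
t: 22.02
eef_pos: [0.6812, -0.0143, 0.1533]
tcp_rot: [0.672, 0.741, 0.0, 0.0]
wrist_force: [-3.2, 0.8, 5.2]
opening: 0.058
grasp_force: 6.0
```

Request:
apply_moves(increments=[{"offset":[0,0.7,0],"spin":0,"claw":60},{"offset":[0,0.7,0],"spin":0,"claw":60},{"offset":[0,0.6,0],"spin":0,"claw":60},{"offset":[0,0.5,0],"spin":0,"claw":60},{"offset":[0,0,0],"spin":0,"claw":60}])

```text
t: 22.65
eef_pos: [0.6837, -0.014, 0.1532]
tcp_rot: [0.672, 0.741, 0.0, 0.0]
wrist_force: [-3.2, -0.7, 4.9]
opening: 0.0578
grasp_force: 6.0
```

Run:
```python
from h import *
o=get_obs();print(o["t"],o["eef_pos"],yaw(o),o["wrist_force"],o["wrist_torque"],o["opening"])
p,d,C=lids("wrist",.115,lo=600,o=o)
lids("top",.115)
```

```text
22.65 [ 0.68373192 -0.01401223  0.15324863] 5.5783703110539395 [-3.22500886 -0.66266224  4.86776008] [-0.16271435  0.72601111 -0.03224053] 0.05777957143599407
wrist 4586 mean [0.6761 0.0828 0.1144] mid [0.676  0.0829 0.1132] ext [0.047 0.016]
wrist 16909 mean [0.6808 0.0439 0.1145] mid [0.6809 0.0427 0.1146] ext [0.055 0.054]
wrist 6899 mean [ 0.6826 -0.0026  0.1143] mid [ 0.6838 -0.0027  0.113 ] ext [0.053 0.03 ]
wrist 2661 mean [ 0.6881 -0.0422  0.1138] mid [ 0.6888 -0.0438  0.113 ] ext [0.046 0.028]
top 70 mean [ 0.7701 -0.3709  0.1136] mid [ 0.7789 -0.3779  0.1152] ext [0.042 0.051]
top 70 mean [ 0.769  -0.5104  0.113 ] mid [ 0.7747 -0.5182  0.1151] ext [0.034 0.051]
top 307 mean [ 0.6896 -0.0747  0.1151] mid [ 0.6902 -0.0733  0.1147] ext [0.054 0.052]
top 341 mean [ 0.6913 -0.1301  0.1149] mid [ 0.6914 -0.1296  0.1145] ext [0.053 0.052]
```

In line. I'll release gently and rise straight up.

Request:
apply_moves(increments=[{"offset":[0,0,0],"spin":0,"claw":66},{"offset":[0,0,0],"spin":0,"claw":68},{"offset":[0,0,0],"spin":0,"claw":71},{"offset":[0,0,0],"spin":0,"claw":75},{"offset":[0,0,0],"spin":0,"claw":80},{"offset":[0,0,0],"spin":0,"claw":82},{"offset":[0,0,-3],"spin":0,"claw":82},{"offset":[0,0,-5],"spin":0,"claw":82},{"offset":[0,0,-8],"spin":0,"claw":82},{"offset":[0,0,-10],"spin":0,"claw":82},{"offset":[0,0,-10],"spin":0,"claw":82},{"offset":[0,0,-15],"spin":0,"claw":82},{"offset":[0,0,-20],"spin":0,"claw":82},{"offset":[0,0,-25],"spin":0,"claw":82},{"offset":[0,0,-25],"spin":0,"claw":82},{"offset":[0,-10,-20],"spin":0,"claw":82},{"offset":[-10,-30,-10],"spin":0,"claw":82},{"offset":[-20,-40,0],"spin":0,"claw":82},{"offset":[-20,-40,0],"spin":0,"claw":82},{"offset":[-10,-20,0],"spin":0,"claw":82}])

```text
t: 25.25
eef_pos: [0.5475, -0.0891, 0.3051]
tcp_rot: [0.673, 0.74, 0.0, -0.0]
wrist_force: [0.6, -0.6, -0.4]
opening: 0.0718
grasp_force: 0.0
```

Run:
```python
from h import *
o=get_obs();print(o["t"],o["eef_pos"])
p,d,C=lids("scene",.115)
lids("top",.115)
cv2.imwrite("pics/s6.png",cv2.resize(p[40:300,110:457,::-1],(800,600),interpolation=cv2.INTER_CUBIC))
```

```text
25.25 [ 0.54754737 -0.08908778  0.30508734]
scene 68 mean [ 0.5136 -0.3283  0.1143] mid [ 0.5065 -0.3363  0.115 ] ext [0.049 0.044]
scene 2283 mean [ 0.6877 -0.0037  0.1154] mid [ 0.6855 -0.0171  0.1142] ext [0.074 0.29 ]
top 65 mean [ 0.7689 -0.4434  0.1134] mid [ 0.7743 -0.4513  0.115 ] ext [0.033 0.054]
top 90 mean [ 0.6932 -0.0546  0.1149] mid [ 0.6927 -0.0538  0.1144] ext [0.046 0.018]
top 348 mean [ 0.6816 -0.0145  0.1149] mid [ 0.6826 -0.0143  0.1149] ext [0.055 0.051]
top 339 mean [0.6788 0.0416 0.1151] mid [0.679  0.0418 0.1145] ext [0.052 0.051]
top 353 mean [0.6722 0.1002 0.115 ] mid [0.6729 0.1003 0.1148] ext [0.053 0.052]
```

View pics/s6.png

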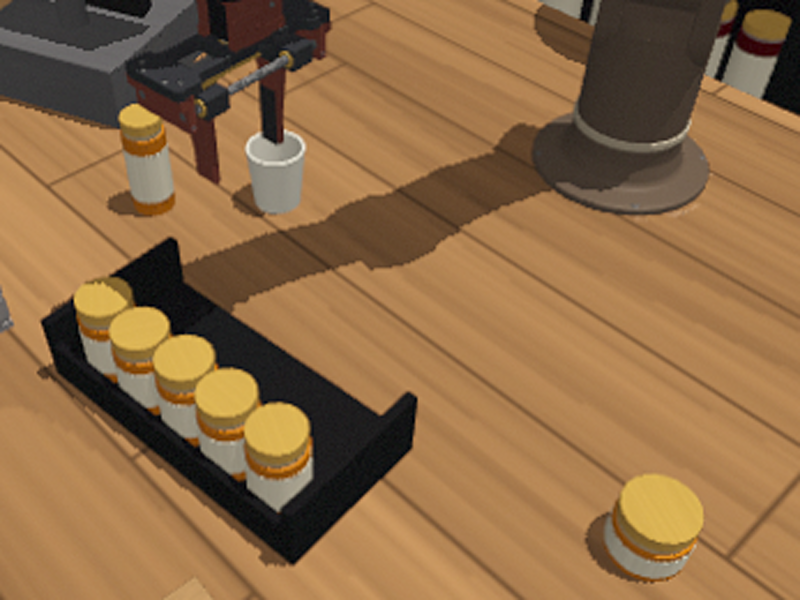

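All five jars stand upright in a row, with the middle lid at (184,360). The bystanders are in place and the gripper is clear. I'll hand the job in.

```bash
python3 -c "
from plant import *
print(close_job())"
```

```text
the job is handed in; nothing more can be done
None
```

The loose jar now stands upright in the gap, within about 3 mm of the row's line and near the stop rail; all five jars are upright, the bystanders were not moved, and I handed the job in at about 25 s.

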